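Hold a steel strip down in a tack jig with its sprung lever

ROBOT

A 6-joint arm with a two-finger parallel gripper is mounted at the origin on the work surface; the furniture and walls round the work are solid. World frame = base frame: x ahead of the robot, y to its left, z up, the work surface at z = 0. Lengths are in m, angles in rad, forces in N, time in s.
With the tool pointing down it reaches from about 0.3 to 0.775 m from the base axis. Payload 14.6 kg.
Tool frame: the origin (TCP) lies between the finger pads; the fingertips stand 25 mm ahead of it and the grasp point (between the pads) lies 6 mm ahead of it (r.tip_reach is the distance from the TCP to the fingertips, in m); z points along the fingers, y is the line along which they close (so a half turn about z gives the same grasp; the last joint's range is limited). The gripper opens to 94 mm and grips with 3 to 60 N. Pads are 16 mm wide; open, the fingers measure 119 mm over their backs; the gripper's body (75 mm by 177 mm) begins 78 mm behind the grasp point.
Start: joints at [-1.313, 0.3, 1.521, -0, 1.321, -0.067], TCP at [0.176, -0.521, 0.23] pointing down, gripper open.
Joint ranges: [-3.03, 3.03], [-0.79, 2.21], [0.23, 2.52], [-1.04, 4.18], [0, 3.07], [-2.55, 2.55]. Speed limits (rad/s): [2.22, 2.22, 2.57, 3.14, 3.14, 3.14].

INTERFACE

Orientations are given as a unit quaternion [x, y, z, w].
In Python, from plant import r gives the robot as it stands. The module is installed in compiled form; this text tells all that it offers.
- The arm moves only by the tool arm_command, never from a script. Its argument "targets" is a list of rows, each a list of 7 numbers: the shift along the tool's x, y, z in mm, then the turn, a rotation vector about the tool's x, y, z in rad, then the finger opening in mm, from 0 to 94. In form: [[tx, ty, tz, ax, ay, az, gripper], ...]. A call has 1 to 12 rows; each row is the pose to reach, as a shift and turn from the pose commanded when the call began, along the tool's axes at that moment; what a row does not reach only later rows make up. A row lasts 1/10 s, in which the tool goes at most 50 mm and 8.59 degrees, less where a joint would pass 70% of its speed; a pose out of reach is approached as far as the arm can. A call with a gripper value outside its range is refused whole. The fingers move at their own pace and stop on an object; "force" is the grip in N (left out, the last holds). Time passes only in rows, so rows that repeat a pose let the fingers close. It gives the time, the measured TCP pose, the force, the opening and the grip force at its end, in the units of the state.
- r.read_state(): the state, without advancing time (a new reading comes with each control period).
- r.camera(name): name is "side" or "top"; returns the picture (400x640x3 uint8, blue, green, red); there is no depth.
- r.get_calibration(name): a dict with "fovy" (degrees; the focal length in pixels is half the picture's height over the tangent of half this angle, whatever the lens; pixels are square), "cx", "cy" (the principal point, pixels), "k1" (the pictures are not rectified: a ray, as slopes to the right and down, at radius r is drawn at 1 + k1 r^2 times it, then the intrinsics apply), "pose" (4x4, takes a point from camera to world coordinates). Camera axes: x right, y up, looking along -z (the intrinsics and any distortion apply to the point x, -y, -z); pixel columns grow to the right and rows downward; lengths in m; the calibration is good to about 2 mm. A picture is of the moment at which its call begins. get_calibration takes no time and is no camera call.
- r.hand_in(): hands the job in; it is judged then, once.
The state is a dict: "clock": time; "qpos": joint angles; "joint_velocities": joint speeds; "tau": joint torques, N m; "ee_pos": TCP position; "ee_rot": TCP orientation; "wrist_force": force on the tool from outside, world axes, zero at the start; "ft_torque": the same for the moment, N m; "finger_gap": finger opening in m; "finger_force": force on a finger pad.
Only numpy, scipy, OpenCV 4.12 (cv2) and the standard library are available. Lean on these libraries where they do the work, as an engineer would, in place of code of your own. Each camera call takes 0.05 s, during which the arm holds its last target. There are 200 camera calls.

TASK

Slip the long narrow steel strip in under the raised lever of the tack jig, lay it in the nest and let go of it, so that one end rides up on the jig's sprung pin. Then push the jig's sprung lever down by its crossbar until the lever is level, so that its pad presses the strip flat in the nest, and hold it level for three seconds; finish while still holding it down, neither letting it rise nor pushing it past level. Leave the other pieces of steel and the things lying about where they are.

Things in the scene. Friction and masses are not known exactly. Their poses are not given: they have to be found in the camera images.
- strip: long narrow flame-cut steel strip, 35 x 120 x 10 mm, 0.33 kg nominal (varies +-15 %), dark, the longest and narrowest of three flat steel pieces lying on the table; origin at the centre of its underside, long axis = its y, z up; either end may go either way round
- jig: tack jig fixed to the table: dark steel base plate 12 mm thick, x = -50 to +95 mm, y = -95 to +95 mm in its own frame; origin on the table below the nest's centre, z up. The nest lies along its y axis. The sprung lever stands over the nest's +y end in the plane y = +45 mm, its hinge at the +x side, its free end with the crossbar toward -x (the robot's side)
- nest_floor (a point): centre of the nest floor, 12 mm above the table, axes as the jig's; the strip's origin comes here when pressed flat. Nest 40 x 125 mm between steel stop blocks 8 mm tall (2 mm below a seated strip's top): one at each end, two on each long side at x = +-20 to +-30, y = -56 to -42 and +15 to +29 mm; so fingers have room beside the strip from y = -42 to +15 mm
- nest_grip (a point): point in the nest 20 mm from its centre toward jig -y, 12 mm above the table: the fingers are best here when the strip is laid in (gripping the strip 20 mm from its centre), closing along the jig's x, clear of the lever. The raised pad overhangs the nest: bring the strip in low from the jig's -y side, its underside 20 to 30 mm above the nest floor, slide it +y into place, then lower it
- lifter_top (a point): centre of the floor at the nest's +y end (jig x 0, y +45 mm, 12 mm above the table), where a round sprung pin of 12 mm diameter stands 5 mm proud and yields straight down with 3 to 4.2 N: a strip let go in the nest lies tilted about 0.05 rad, its +y end up, until pressed down
- lever_hinge (a point): lever's hinge axis, along the jig's y, at jig x = +65, y = +45, z = 62 mm. The lever is a steel bar 14 mm wide, 10 mm thick, reaching from here toward jig -x
- lever (a joint): angle of the sprung lever (rad): 0 = at rest, its free end raised 0.75 rad above level; grows as it is pushed down; 0.75 = level, parallel to the base plate; stop at 0.87. It springs up when let go. It takes 2 to 4 N at the crossbar to bring down; at about 0.62 rad the pad meets the strip's raised end, at 0.69 the strip is flat, then the push rises to about 9 N at level
- crossbar: black round crossbar, 16 mm diameter, 70 mm long, across the free end of the lever, 200 mm from the hinge axis; origin at its centre, its y axis along the bar, about which its sleeve turns stiffly. At rest it is at jig x = -81 mm, z = 198 mm; with the lever level at jig x = -135 mm, z = 62 mm (always jig y = +45 mm)
- pad: round black rubber pad, 22 mm diameter, 10 mm thick, under the lever 65 mm from the hinge axis, on a sprung stem that can yield 10 mm (3 N per mm after a 4.5 N preload); origin at the centre of its underside; z up the stem. With the lever at rest its lowest edge is 53 mm above the nest floor. With the lever level it is pushed in 5 mm by a seated strip and presses on it with about 19 N
- plate: bystander: rectangular steel piece 50 x 80 x 8 mm, origin at the centre of its underside
- square: bystander: square steel piece 60 x 60 x 6 mm, origin at the centre of its underside
- nut: bystander: large steel hex nut 30 x 34 x 16 mm, lying flat, origin at the centre of its underside
- cup: bystander: small pink ceramic nozzle, 22 mm across, 45 mm tall, standing, origin at the centre of its underside
- tape: bystander: yellow tape measure 35 x 100 x 64 mm, origin at the centre of its underside
Mind the look-alikes: they are no part of the job. Several things have the shape of the strip; the one meant has the colours described above.

How it is judged:
By the outcome, as a careful person would: the job done as asked, in the order asked, and still so for the second after the job is handed in, while the arm keeps its last pose, push and grip.
It also fails if it takes over 58 s, if anything falls off the work surface, if the arm or the gripper's body presses on something with over 40 N, if the wrist force passes 120 N, or if a joint passes its speed limit or range.

## Working session

There is one attempt and no reset: what is moved stays moved. The work goes in short steps, Python scripts to look and compute and a tool call to move; the robot and the scene stay as the last step left them, time stands still between calls to the robot, and variables do not carry over. Pictures are saved under pics/ and viewed, at most 10 in all, crops included, and the job is handed in when it is done.

Besides the shell and the picture viewer there is one more tool, called after "Request:" as name(argument=value, ...) on one line, values as JSON. arm_command: Moves the arm, as the interface text tells. Its arguments: {"type":"object","properties":{"targets":{"type":"array"},"force":{"type":"number"}},"required":["targets"]}

```bash
mkdir -p pics
cat > h.py <<'E'
import numpy as np, cv2
from plant import r
def cal(n):
    c=r.get_calibration(n); f=200/np.tan(np.radians(c['fovy'])/2)
    return c,np.array([[f,0,c['cx']],[0,f,c['cy']],[0,0,1.]]),np.array([c['k1'],0,0,0,0.])
def ray(n,uv):
    c,K,D=cal(n); P=np.array(c['pose'])
    s=cv2.undistortPoints(np.array(uv,float).reshape(-1,1,2),K,D)[:,0]
    d=np.c_[s[:,0],-s[:,1],-np.ones(len(s))]@P[:3,:3].T
    return P[:3,3],d
def onz(n,uv,z):
    o,d=ray(n,uv); return o+d*((z-o[2])/d[:,2])[:,None]
def proj(n,p):
    c,K,D=cal(n); P=np.array(c['pose']); q=(np.atleast_2d(p)-P[:3,3])@P[:3,:3]
    q=q*[1,-1,-1]
    return cv2.projectPoints(q.reshape(-1,1,3),np.zeros(3),np.zeros(3),K,D)[0][:,0]
E
python3 - <<'E'
from h import *
for n in('top','side'):
    im=r.camera(n); cv2.imwrite(f'pics/{n}0.png',im); c=r.get_calibration(n); print(n,c)
print(r.read_state())
E
```

```text
top {'fovy': 50.87865129205125, 'cx': 326.5772963129004, 'cy': 195.90993475735655, 'k1': 0.003097088746107373, 'pose': array([[ 0.01174488,  0.98949241, -0.14410698,  0.36430052],
       [-0.99967988,  0.00838949, -0.02386964, -0.05727483],
       [-0.02240984,  0.1443412 ,  0.98927419,  1.21582613],
       [ 0.        ,  0.        ,  0.        ,  1.        ]])}
side {'fovy': 43.06283115095054, 'cx': 314.36283768019706, 'cy': 199.99233325689244, 'k1': -0.15858590312273216, 'pose': array([[-0.96589839,  0.17286674, -0.19276255,  0.31182471],
       [-0.25814373, -0.58527823,  0.76864244,  0.89603697],
       [ 0.02005299,  0.79219094,  0.60994376,  0.8683031 ],
       [ 0.        ,  0.        ,  0.        ,  1.        ]])}
{'clock': 0.1, 'qpos': array([-1.31260358e+00,  3.00443456e-01,  1.52152135e+00, -1.96483103e-06,
        1.32068137e+00, -6.66045639e-02]), 'joint_velocities': array([-0.00062571, -0.00044494, -0.00100799, -0.00155142,  0.00025076,
        0.0007285 ]), 'tau': array([ 2.20751237e-03, -5.32642043e+01, -3.53285193e+01,  7.09188008e-02,
        2.34881375e-02, -5.63643903e-05]), 'ee_pos': array([ 0.17545578, -0.52104545,  0.22992674]), 'ee_rot': array([ 9.86842118e-01,  1.61685981e-01, -5.13305993e-05, -5.24252752e-04]), 'wrist_force': array([-0.06275933, -0.14107384, -0.26213313]), 'ft_torque': array([-0.01885204,  0.01845048, -0.0332623 ]), 'finger_force': 0.0, 'finger_gap': 0.09399835434496442}
```

View pics/top0.png

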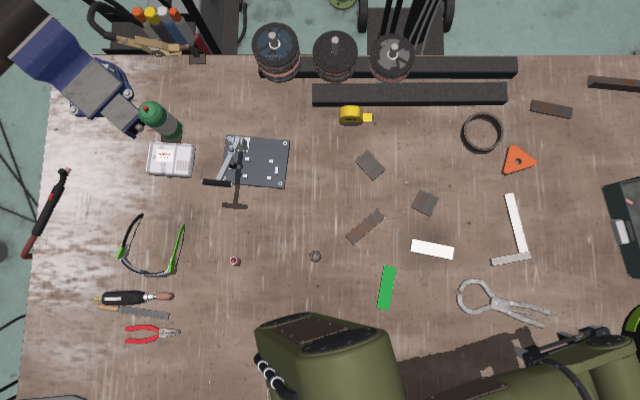

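View pics/side0.png

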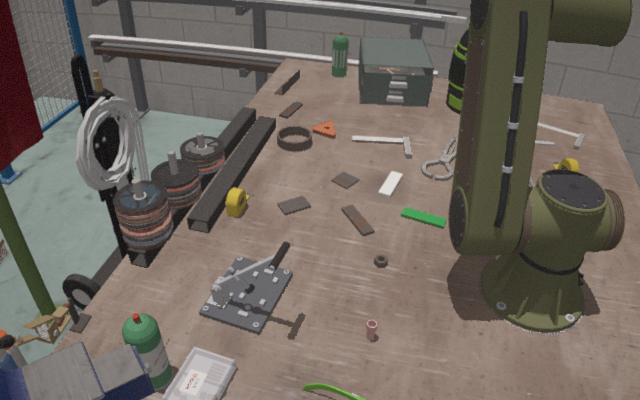

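The top view shows the dark strip at (365,226). Things it could be confused with are the white bar (432,249), the green bar (387,288), the plate (370,165), the square (425,203) and the dark offcuts at (551,109) and (612,84). The strip is the dark, long, narrow piece at (365,226), in side view at (357,220). The jig is at top (257,162) and side (247,292).

Run:
```python
from h import *
a=cv2.imread('pics/top0.png'); b=cv2.imread('pics/side0.png')
x=cv2.resize(a[120:260,190:390],None,fx=4,fy=4,interpolation=3)[:560]
cv2.imwrite('pics/c1.png',x)
cv2.imwrite('pics/c2.png',cv2.resize(b[195:345,190:390],None,fx=4,fy=4,interpolation=3))
# strip contour: dark relative to table
g=cv2.cvtColor(a,cv2.COLOR_BGR2HSV); print(g[226,365],g[240,330],g[165,370],g[160,270],g[150,270])
```

```text
[ 10  82 124] [ 11  57 138] [ 13  28 109] [116   8 214] [111  23 110]
```

View pics/c1.png

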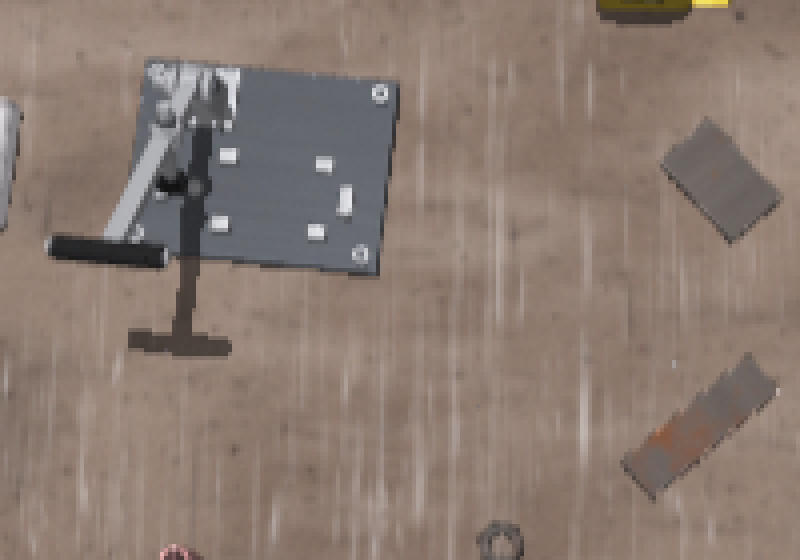

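View pics/c2.png

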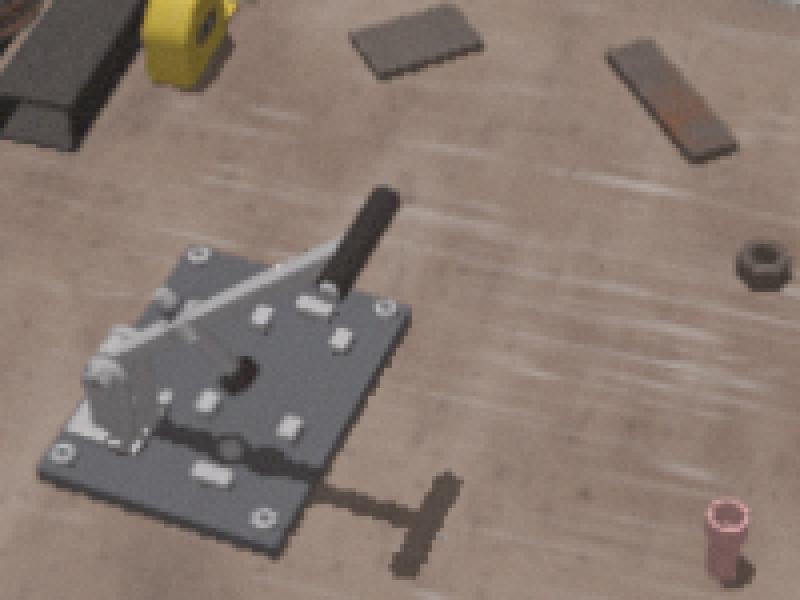

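The top crop confirms the strip, dark with rust marks, with corners near crop (748,353), (778,388), (655,499) and (622,462). The jig's plate corners are at crop (147,58), (399,82) and (379,275), and the crossbar ends at (47,246) and (166,257). The side crop shows the same parts.

Run:
```python
from h import *
def full(p,o): return (np.array(p,float)+.5)/4-.5+o
T=[190,120];S=[190,195]
st=onz('top',full([(748,353),(778,388),(655,499),(622,462)],T),.010)
ss=onz('side',full([(608,52),(655,40),(738,148),(692,158)],S),.010)
for n,p in(('top',st),('side',ss)):
    print(n,p[:,:2].round(4).tolist(),p.mean(0).round(4),cv2.minAreaRect(p[:,:2].astype(np.float32)*1000))
jt=onz('top',full([(147,58),(399,82),(379,275)],T),.012)
js=onz('side',full([(192,245),(411,310),(277,545),(40,468)],S),.012)
print(jt.round(4),js.round(4))
# mask-based strip
for n,(u0,v0,u1,v1) in(('top',(340,204,390,248)),('side',(336,200,380,240))):
    a=cv2.imread(f'pics/{n}0.png')[v0:v1,u0:u1].astype(float)
    bg=np.median(a.reshape(-1,3),0); m=(bg.sum()-a.sum(2)>45).astype(np.uint8)
    m|=((a[...,2]-a[...,0])>bg[2]-bg[0]+22).astype(np.uint8)
    m=cv2.morphologyEx(cv2.morphologyEx(m,3,np.ones((3,3))),2,np.ones((3,3)))
    c=max(cv2.findContours(m,0,1)[0],key=cv2.contourArea)[:,0]+[u0,v0]
    print(n,cv2.minAreaRect((onz(n,c,.010)[:,:2]*1000).astype(np.float32)))
# jig bolts & stops: crossbar triangulation
def tri(a,b):
    o1,d1=ray('top',[a]);o2,d2=ray('side',[b]);A=np.c_[d1[0],-d2[0]]
    s=np.linalg.lstsq(A,o2-o1,rcond=None)[0];p,q=o1+s[0]*d1[0],o2+s[1]*d2[0];return (p+q)/2,np.linalg.norm(p-q)
print(tri(full([(47,246)],T)[0],full([(331,290)],S)[0]),tri(full([(166,257)],T)[0],full([(388,196)],S)[0]))
# stop block centres, top z=.020
print('stops',onz('top',full([(228,156),(324,164),(345,199),(316,232),(219,223)],T),.02).round(4).tolist())
print('stops side',onz('side',full([(207,401),(289,427),(212,472),(340,340),(262,316),(315,304)],S),.02).round(4).tolist())
```

```text
top [[0.5064, -0.1727], [0.4813, -0.194], [0.4012, -0.1061], [0.4272, -0.0825]] [ 0.454  -0.1389  0.01  ] ((454.51025390625, -138.7471160888672), (35.122352600097656, 120.0087661743164), 42.23512268066406)
side [[0.5029, -0.1737], [0.4746, -0.1958], [0.4003, -0.0999], [0.4272, -0.082]] [ 0.4513 -0.1379  0.01  ] ((451.330322265625, -137.005615234375), (35.893829345703125, 121.33364868164062), 38.08567428588867)
[[0.7228 0.2719 0.012 ]
 [0.7054 0.0838 0.012 ]
 [0.5608 0.0948 0.012 ]] [[0.7036 0.0842 0.012 ]
 [0.5604 0.099  0.012 ]
 [0.578  0.2826 0.012 ]
 [0.7187 0.2708 0.012 ]]
top ((452.41064453125, -138.01895141601562), (39.28535461425781, 123.99372863769531), 40.23856735229492)
side ((451.6239318847656, -134.1005401611328), (41.96337890625, 130.7741241455078), 40.26276779174805)
(array([0.54476354, 0.27560381, 0.20386027]), np.float64(0.0022088910612568036)) (array([0.53969343, 0.20291485, 0.19953768]), np.float64(0.0012764792888913473))
stops [[0.6467, 0.2068, 0.02], [0.6412, 0.1362, 0.02], [0.6153, 0.12, 0.02], [0.5907, 0.1404, 0.02], [0.5968, 0.2114, 0.02]]
stops side [[0.6461, 0.2056, 0.02], [0.5962, 0.2105, 0.02], [0.6252, 0.2523, 0.02], [0.59, 0.1407, 0.02], [0.6393, 0.1354, 0.02], [0.613, 0.1175, 0.02]]
```

```bash
cat >> h.py <<'E'
from scipy.spatial.transform import Rotation as R
J=np.array([.6192,.1865]);JY=-.09
def jig(x,y,z): c,s=np.cos(JY),np.sin(JY); return np.array([J[0]+c*x-s*y,J[1]+s*x+c*y,z])
def goal(G,xang,tilt,ahead=.0225):
    """print the move that brings the point `ahead` of TCP to G; tool x at world angle xang, leaned by tilt"""
    s=r.read_state(); R0=R.from_quat(s['ee_rot'])
    Rt=R.from_euler('z',xang)*R.from_euler('x',np.pi)*R.from_euler('y',tilt)
    p=np.array(G)-Rt.apply([0,0,ahead])
    d=R0.inv().apply(p-s['ee_pos'])*1000; w=(R0.inv()*Rt).as_rotvec()
    print('t',round(s['clock'],2),'move',d.round(1),w.round(4),'wf',s['wrist_force'].round(1))
E
python3 - <<'E'
from h import *
sy=.707; c=np.array([.453,-.138]); g=c-.022*np.array([-np.sin(sy),np.cos(sy)])
print(g)
for z in(.105,.005): goal([*g,z],sy+np.pi/2,.15)
E
```

```text
[ 0.46729023 -0.15472691]
t 0.1 move [ 394.7 -250.8  103. ] [ 0.1458  0.0979 -1.9488] wf [-0.1 -0.1 -0.3]
t 0.1 move [ 394.7 -250.7  203. ] [ 0.1458  0.0979 -1.9488] wf [-0.1 -0.1 -0.3]
```

Request:
arm_command(targets=[[395,-251,60,0.146,0.098,-1.949,70],[395,-251,60,0.146,0.098,-1.949,70],[395,-251,60,0.146,0.098,-1.949,70],[395,-251,60,0.146,0.098,-1.949,70],[395,-251,60,0.146,0.098,-1.949,70],[395,-251,60,0.146,0.098,-1.949,70],[395,-251,103,0.146,0.098,-1.949,70],[395,-251,103,0.146,0.098,-1.949,70],[395,-251,103,0.146,0.098,-1.949,70],[395,-251,103,0.146,0.098,-1.949,70],[395,-251,103,0.146,0.098,-1.949,70],[395,-251,103,0.146,0.098,-1.949,70]], force=40)

```text
clock: 1.3
ee_pos: [0.4699, -0.1563, 0.1267]
ee_rot: [0.484, 0.872, 0.029, -0.065]
wrist_force: [0.5, -0.6, -0.4]
finger_gap: 0.0701
finger_force: 0.0
```

Request:
arm_command(targets=[[0,0,0,0,0,-0.3,70],[0,0,0,0,0,0,70]])

```text
clock: 1.5
ee_pos: [0.4696, -0.1571, 0.1271]
ee_rot: [0.48, 0.874, 0.03, -0.064]
wrist_force: [-0.5, 0.1, 0.4]
finger_gap: 0.0697
finger_force: 0.0
```

Run:
```python
from h import *
sy=.707; c=np.array([.453,-.138]); g=c-.022*np.array([-np.sin(sy),np.cos(sy)])
for z in(.04,.0055): goal([*g,z],sy+np.pi/2,.15)
```

```text
t 1.5 move [-9.2  0.4 64.2] [ 0.0107  0.008  -0.14  ] wf [-0.5  0.1  0.4]
t 1.5 move [-14.    0.7  98.3] [ 0.0107  0.008  -0.14  ] wf [-0.5  0.1  0.4]
```

Request:
arm_command(targets=[[-4,0,30,0.011,0.008,-0.14,70],[-9,0,64,0.011,0.008,-0.14,70],[-9,0,64,0.011,0.008,-0.14,70],[-12,0.5,80,0.011,0.008,-0.14,70],[-13,0.5,90,0.011,0.008,-0.14,70],[-14,0.5,96,0.011,0.008,-0.14,70],[-14,0.5,98,0.011,0.008,-0.14,70],[-14,0.5,98,0.011,0.008,-0.14,70],[-14,0.5,98,0.011,0.008,-0.14,70]])

```text
clock: 2.4
ee_pos: [0.4696, -0.1579, 0.029]
ee_rot: [0.425, 0.902, 0.031, -0.068]
wrist_force: [-0.3, 1.5, 0.7]
finger_gap: 0.0699
finger_force: 0.0
```

Run:
```python
from h import *
a=r.camera('top');b=r.camera('side')
cv2.imwrite('pics/g.png',np.hstack([cv2.resize(a[180:280,310:410],(400,400),interpolation=3),cv2.resize(b[150:250,300:400],(400,400),interpolation=3)]))
sy=.707; c=np.array([.453,-.138]); g=c-.022*np.array([-np.sin(sy),np.cos(sy)])
goal([*g,.0055],sy+np.pi/2,.15)
```

```text
t 2.5 move [0.3 0.4 1.2] [ 0.0006  0.0013 -0.0161] wf [-0.1 -0.2 -0.5]
```

View pics/g.png

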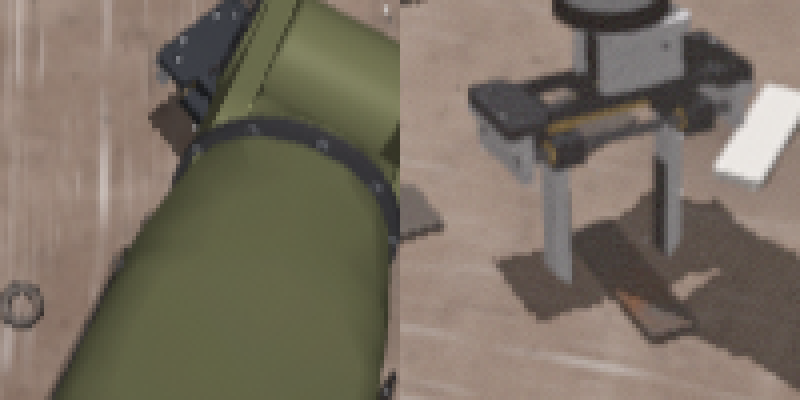

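The fingers straddle the strip off-centre as planned, at (650,260) in the right half, with clear room on both sides. Next I close and lift.

Request:
arm_command(targets=[[0,0,0.5,0,0,-0.016,30],[0,0,0.5,0,0,-0.016,25],[0,0,0.5,0,0,-0.016,25],[0,0,0.5,0,0,-0.016,25],[0,0,0.5,0,0,-0.016,25],[0,0,0.5,0,0,-0.016,25],[0,0,0.5,0,0,-0.016,25]], force=50)

```text
clock: 3.2
ee_pos: [0.4692, -0.1577, 0.028]
ee_rot: [0.418, 0.906, 0.031, -0.068]
wrist_force: [-0.1, -0.0, 0.6]
finger_gap: 0.0343
finger_force: 50.0
```

Request:
arm_command(targets=[[1,0,-8,0,0,0,25],[4,0,-26,0,0,0,25],[10,0,-66,0,0,0,25],[15,0,-100,0,0,0,25],[15,0,-100,0,0,0,25]])

```text
clock: 3.7
ee_pos: [0.4709, -0.1585, 0.1336]
ee_rot: [0.417, 0.906, 0.031, -0.064]
wrist_force: [0.4, -0.7, -3.1]
finger_gap: 0.0345
finger_force: 50.0
```

Run:
```python
from h import *
# carried strip: grip at strip y=-22, underside = G.z-5
for y in(-.19,-.022):
  for z in (.10,.025+.012+.005): goal(jig(0,y,z),JY+np.pi/2,.15)
```

```text
t 3.7 move [ 28.8 198.5  16.3] [-0.1131  0.0055  0.7888] wf [ 0.4 -0.7 -3.1]
t 3.7 move [ 20.6 198.3  73.7] [-0.1131  0.0055  0.7888] wf [ 0.4 -0.7 -3.1]
t 3.7 move [145.  318.6  33.4] [-0.1131  0.0055  0.7888] wf [ 0.4 -0.7 -3.1]
t 3.7 move [136.8 318.4  90.8] [-0.1131  0.0055  0.7888] wf [ 0.4 -0.7 -3.1]
```

Request:
arm_command(targets=[[29,198,16,-0.113,0.005,0.789,25],[29,198,16,-0.113,0.005,0.789,25],[29,198,16,-0.113,0.005,0.789,25],[29,198,16,-0.113,0.005,0.789,25],[29,198,16,-0.113,0.005,0.789,25],[29,198,16,-0.113,0.005,0.789,25],[29,198,16,-0.113,0.005,0.789,25],[29,198,16,-0.113,0.005,0.789,25]])

```text
clock: 4.5
ee_pos: [0.5993, -0.0057, 0.117]
ee_rot: [0.736, 0.673, 0.053, -0.054]
wrist_force: [-0.5, 0.9, -3.5]
finger_gap: 0.0343
finger_force: 50.0
```

Run:
```python
from h import *
a=r.camera('top');b=r.camera('side')
cv2.imwrite('pics/h.png',np.hstack([cv2.resize(a[120:230,210:330],(400,367),interpolation=3),cv2.resize(b[150:300,200:364],(400,367),interpolation=3)]))
for y in(-.19,-.10,-.022): goal(jig(0,y,.042),JY+np.pi/2,.15)
```

```text
t 4.6 move [-8.1  2.7 52.5] [-0.0072 -0.0019 -0.0004] wf [-0.  -0.5 -3.7]
t 4.6 move [80.9  2.8 66.1] [-0.0072 -0.0019 -0.0004] wf [-0.  -0.5 -3.7]
t 4.6 move [158.    2.8  77.9] [-0.0072 -0.0019 -0.0004] wf [-0.  -0.5 -3.7]
```

View pics/h.png

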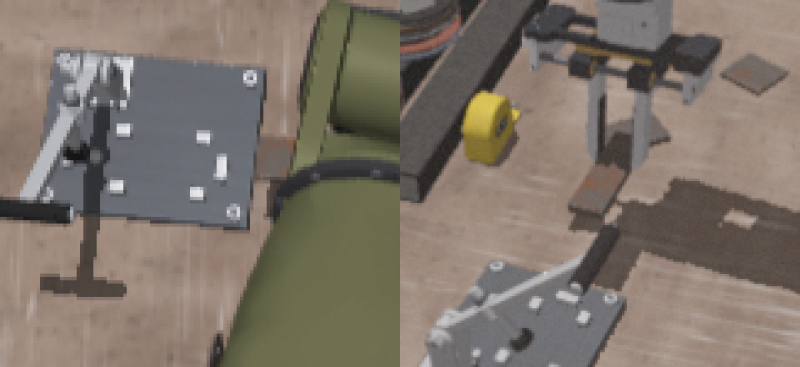

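The strip is held by its far part and aligned with the nest, its leading end at (275,158) in the left half. I lower it, then slide partway in to measure.

Request:
arm_command(targets=[[-6,3,35,-0.007,-0.002,0,25],[-8,3,52,-0.007,-0.002,0,25],[-8,3,52,-0.007,-0.002,0,25],[20,3,57,-0.007,-0.002,0,25],[50,3,61,-0.007,-0.002,0,25],[80,3,66,-0.007,-0.002,0,25],[80,3,66,-0.007,-0.002,0,25],[80,3,66,-0.007,-0.002,0,25]])

```text
clock: 5.4
ee_pos: [0.6106, 0.0831, 0.0655]
ee_rot: [0.736, 0.673, 0.056, -0.05]
wrist_force: [0.2, -0.3, -2.8]
finger_gap: 0.0344
finger_force: 50.0
```

Run:
```python
from h import *
a=r.camera('top');b=r.camera('side');cv2.imwrite('pics/t3.png',a);cv2.imwrite('pics/s3.png',b)
cv2.imwrite('pics/i.png',np.hstack([cv2.resize(a[130:200,220:290],(400,400),interpolation=3),cv2.resize(b[230:330,215:315],(400,400),interpolation=3)]))
for y in(-.10,-.022): goal(jig(0,y,.042),JY+np.pi/2,.15)
```

```text
t 5.5 move [ 1.3 -0.8  1.1] [ 0.001   0.0001 -0.0016] wf [-0.1  0.5 -3.3]
t 5.5 move [78.4 -0.9 12.7] [ 0.001   0.0001 -0.0016] wf [-0.1  0.5 -3.3]
```

View pics/i.png

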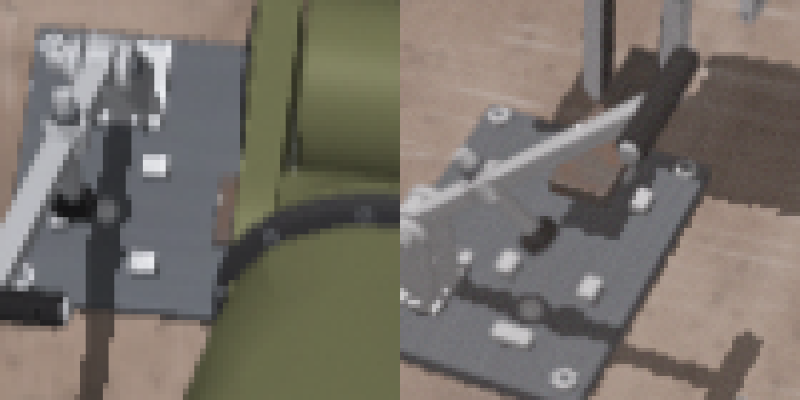

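Run:
```python
from h import *
t=(np.array([(218.,178),(215,240)])+.5)*70/400-.5+[220,130]
s=(np.array([(152.,183),(211,194)])+.5)/4-.5+[215,230]
def inj(p):
    d=p[:,:2]-J; c,q=np.cos(JY),np.sin(JY); return np.c_[d[:,0]*c+d[:,1]*q,-d[:,0]*q+d[:,1]*c,p[:,2]]
for z in(.042,.047,.050): print(z,(inj(onz('top',t,z))*1000).round(1).tolist(),(inj(onz('side',s,z))*1000).round(1).tolist())
st=r.read_state(); Rt=R.from_quat(st['ee_rot']); print((inj((st['ee_pos']+Rt.apply([0,0,.0225]))[None])*1000).round(1))
```

```text
0.042 [[17.8, -15.3, 42.0], [-13.8, -17.8, 42.0]] [[17.3, -23.2, 42.0], [-17.0, -27.7, 42.0]]
0.047 [[16.7, -16.4, 47.0], [-14.8, -18.8, 47.0]] [[14.9, -19.0, 47.0], [-19.1, -23.4, 47.0]]
0.05 [[16.1, -17.0, 50.0], [-15.3, -19.4, 50.0]] [[13.5, -16.4, 50.0], [-20.4, -20.8, 50.0]]
[[   0.8 -101.5   42.9]]
```

Request:
arm_command(targets=[[20,-0.5,4,0,0,0,25],[40,-0.5,7,0,0,0,25],[60,-0.5,10,0,0,0,25],[72,-0.5,12,0,0,0,25],[78.5,-0.5,12.7,0,0,0,25],[78.5,-0.5,12.7,0,0,0,25],[78.5,-0.5,12.7,0,0,0,25],[78.5,-0.5,12.7,0,0,0,25]])

```text
clock: 6.3
ee_pos: [0.6171, 0.1613, 0.0637]
ee_rot: [0.737, 0.672, 0.055, -0.05]
wrist_force: [-0.6, -0.1, -3.4]
finger_gap: 0.0344
finger_force: 50.0
```

```bash
sed -i 's/J=np.array(.*);JY/J=np.array([.6195,.1868]);JY/' h.py
python3 - <<'E'
from h import *
a=r.camera('top');b=r.camera('side');cv2.imwrite('pics/t4.png',a)
cv2.imwrite('pics/j.png',np.hstack([cv2.resize(a[130:200,220:290],(400,400),interpolation=3),cv2.resize(b[240:330,205:295],(400,400),interpolation=3)]))
for z in (.042,.027,.020,.0175): goal(jig(0,-.022,z),JY+np.pi/2,.15)
E
```

```text
t 6.4 move [ 0.1  0.1 -0.5] [ 0.0004  0.0001 -0.0019] wf [-0.1 -0.6 -3.3]
t 6.4 move [-2.2  0.1 14.3] [ 0.0004  0.0001 -0.0019] wf [-0.1 -0.6 -3.3]
t 6.4 move [-3.2  0.1 21.2] [ 0.0004  0.0001 -0.0019] wf [-0.1 -0.6 -3.3]
t 6.4 move [-3.6  0.1 23.7] [ 0.0004  0.0001 -0.0019] wf [-0.1 -0.6 -3.3]
```

View pics/j.png

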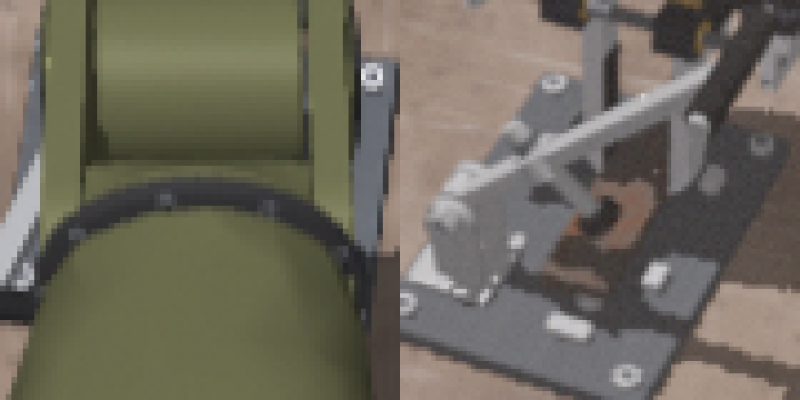

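The strip is under the pad, which shows at (600,215), and its leading end near (590,275) is just above the end stop at (570,325). I lower it gently.

Request:
arm_command(targets=[[-1,0,7,0,0,0,25],[-2,0,14,0,0,0,25],[-2.8,0,18,0,0,0,25],[-3.2,0,21,0,0,0,25],[-3.2,0,21,0,0,0,25],[-3.2,0,21,0,0,0,25]])

```text
clock: 7.0
ee_pos: [0.6172, 0.1622, 0.0426]
ee_rot: [0.737, 0.672, 0.055, -0.05]
wrist_force: [-1.4, -0.5, -0.7]
finger_gap: 0.0342
finger_force: 50.0
```

Request:
arm_command(targets=[[-0.2,0,1,0,0,0,25],[-0.3,0,2,0,0,0,25],[-0.3,0,2.4,0,0,0,25],[-0.3,0,2.4,0,0,0,25]])

```text
clock: 7.4
ee_pos: [0.6172, 0.1623, 0.0403]
ee_rot: [0.737, 0.672, 0.056, -0.05]
wrist_force: [-1.0, -0.8, 2.2]
finger_gap: 0.0339
finger_force: 50.0
```

Run:
```python
from h import *
s=r.read_state();print(s['wrist_force'],s['ft_torque'])
b=r.camera('side')
cv2.imwrite('pics/k.png',cv2.resize(b[240:330,205:295],(540,540),interpolation=3))
goal(jig(0,-.022,.017),JY+np.pi/2,.15)
```

```text
[-0.95067332 -0.8220978   2.2147965 ] [-0.02588815  0.21668598  0.10408156]
t 7.45 move [-0.9  0.1  0.9] [ 0.0007 -0.0001 -0.0011] wf [-1.1 -0.2  3.7]
```

View pics/k.png

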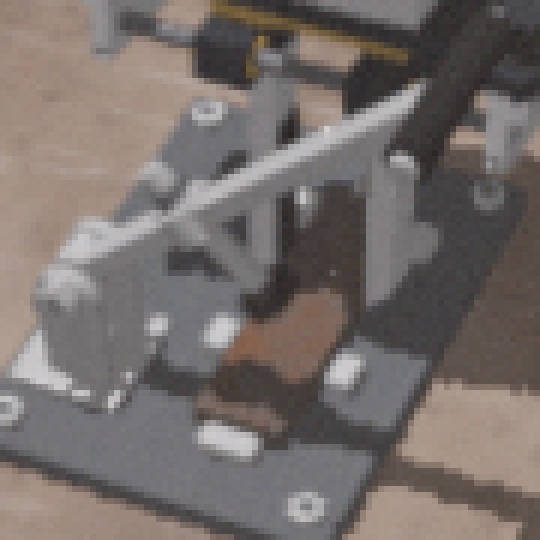

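The strip sits between the side stops at (220,330) and (345,370) and behind the end stop at (230,440). The upward force is the pin and floor taking load. I release it.

Request:
arm_command(targets=[[-0.4,0,0.7,0,0,0,25],[-0.4,0,0.7,0,0,0,40],[-0.4,0,0.7,0,0,0,50],[-0.4,0,0.7,0,0,0,60],[-0.4,0,0.7,0,0,0,60],[-0.4,0,0.7,0,0,0,60]])

```text
clock: 8.05
ee_pos: [0.617, 0.1618, 0.0391]
ee_rot: [0.737, 0.672, 0.055, -0.05]
wrist_force: [-0.1, 0.4, -0.0]
finger_gap: 0.0596
finger_force: 0.0
```

Request:
arm_command(targets=[[0,0,-15,0,0,0,60],[0,0,-40,0,0,0,60],[-8,0,-80,0,0,0,60],[-60,0,-120,0,0,0,60],[-110,0,-150,0,0,0,60],[-110,0,-200,0,0,0,60],[-110,0,-220,0,0,0,60],[-110,0,-220,0,0,0,60],[-110,0,-220,0,0,0,60]])

```text
clock: 8.95
ee_pos: [0.6041, 0.0206, 0.2415]
ee_rot: [0.737, 0.672, 0.056, -0.05]
wrist_force: [0.2, -0.1, -0.9]
finger_gap: 0.0599
finger_force: 0.0
```

Run:
```python
from h import *
a=r.camera('top');b=r.camera('side');cv2.imwrite('pics/t5.png',a)
cv2.imwrite('pics/l.png',np.hstack([cv2.resize(a[130:200,220:290],(400,400),interpolation=3),cv2.resize(b[240:330,205:295],(400,400),interpolation=3)]))
# press: tips 6.2 mm above bar centre with 10 mm gap; bar centre path at jig y=.025
th=.75; bx,bz=.065-.2*np.cos(th),.062+.2*np.sin(th)
goal(jig(bx,.025,bz+.05),JY+np.pi/2,0,.025)
```

```text
t 9.05 move [194.2 -80.7  -4.8] [-0.0014 -0.1499 -0.001 ] wf [-0.1 -1.1  0.1]
```

View pics/l.png

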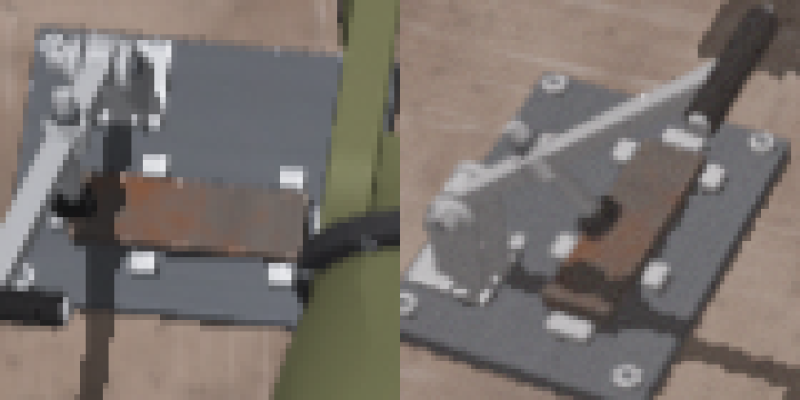

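Both views show the strip seated between all its stops, at (215,215) left and (635,230) right. Now I bring the near-closed fingertips above the crossbar.

Request:
arm_command(targets=[[40,-20,-30,0,-0.15,0,10],[80,-40,-30,0,-0.15,0,10],[120,-60,-20,0,-0.15,0,10],[160,-80.5,-10,0,-0.15,0,10],[194,-80.5,-5,0,-0.15,0,10],[194,-80.5,-5,0,-0.15,0,10],[194,-80.5,-5,0,-0.15,0,10],[194,-80.5,-5,0,-0.15,0,10]])

```text
clock: 9.85
ee_pos: [0.5413, 0.2179, 0.2736]
ee_rot: [0.739, 0.674, -0.001, -0.0]
wrist_force: [0.1, 0.5, -0.7]
finger_gap: 0.0102
finger_force: 0.0
```

Run:
```python
from h import *
from numpy import cos,sin
print(r.read_state()['finger_gap'])
for th in(.75,.72,.68,.6,.5,.4,.3,.2,.13,.06,0): goal(jig(.065-.2*cos(th),.025,.062+.2*sin(th)+.0062),JY+np.pi/2,0,.025)
```

```text
0.010226167679036538
t 9.85 move [ 1.1 -0.6 44.1] [-0.001   0.0007 -0.0017] wf [ 0.1  0.5 -0.7]
t 9.85 move [ 1.1 -4.6 48.5] [-0.001   0.0007 -0.0017] wf [ 0.1  0.5 -0.7]
t 9.85 move [ 1.1 -9.8 54.6] [-0.001   0.0007 -0.0017] wf [ 0.1  0.5 -0.7]
t 9.85 move [  1.1 -19.3  67.5] [-0.001   0.0007 -0.0017] wf [ 0.1  0.5 -0.7]
t 9.85 move [  1.1 -29.8  84.5] [-0.001   0.0007 -0.0017] wf [ 0.1  0.5 -0.7]
t 9.85 move [  1.1 -38.4 102.5] [-0.001   0.0007 -0.0017] wf [ 0.1  0.5 -0.7]
t 9.85 move [  1.1 -45.3 121.3] [-0.001   0.0007 -0.0017] wf [ 0.1  0.5 -0.7]
t 9.85 move [  1.1 -50.2 140.7] [-0.001   0.0007 -0.0017] wf [ 0.1  0.5 -0.7]
t 9.85 move [  1.1 -52.5 154.5] [-0.001   0.0007 -0.0017] wf [ 0.1  0.5 -0.7]
t 9.85 move [  1.1 -53.8 168.5] [-0.001   0.0007 -0.0017] wf [ 0.1  0.5 -0.7]
t 9.85 move [  1.1 -54.2 180.4] [-0.001   0.0007 -0.0017] wf [ 0.1  0.5 -0.7]
```

Request:
arm_command(targets=[[1,-0.5,25,0,0,0,10],[1,-0.5,38,0,0,0,10],[1,-1,44,0,0,0,10],[1,-4.5,48.5,0,0,0,10],[1,-10,54.5,0,0,0,10],[1,-10,54.5,0,0,0,10]])

```text
clock: 10.45
ee_pos: [0.531, 0.2204, 0.2195]
ee_rot: [0.739, 0.674, -0.0, 0.0]
wrist_force: [1.3, -0.8, 0.3]
finger_gap: 0.0102
finger_force: 0.5
```

Run:
```python
from h import *
from numpy import cos,sin
print(r.read_state()['finger_gap'])
cv2.imwrite('pics/s6.png',r.camera('side'))
for th in(.68,.6,.5,.4,.3,.2,.13,.06,0): goal(jig(.065-.2*cos(th),.025,.062+.2*sin(th)+.0062),JY+np.pi/2,0,.025)
```

```text
0.010165706865697448
t 10.5 move [-0.6  0.3  1. ] [ 0.0006 -0.0001 -0.0011] wf [ 1.9 -0.1  0.5]
t 10.5 move [-0.6 -9.2 13.9] [ 0.0006 -0.0001 -0.0011] wf [ 1.9 -0.1  0.5]
t 10.5 move [ -0.6 -19.7  30.9] [ 0.0006 -0.0001 -0.0011] wf [ 1.9 -0.1  0.5]
t 10.5 move [ -0.6 -28.4  48.9] [ 0.0006 -0.0001 -0.0011] wf [ 1.9 -0.1  0.5]
t 10.5 move [ -0.6 -35.3  67.7] [ 0.0006 -0.0001 -0.0011] wf [ 1.9 -0.1  0.5]
t 10.5 move [ -0.6 -40.2  87. ] [ 0.0006 -0.0001 -0.0011] wf [ 1.9 -0.1  0.5]
t 10.5 move [ -0.6 -42.5 100.8] [ 0.0006 -0.0001 -0.0011] wf [ 1.9 -0.1  0.5]
t 10.5 move [ -0.6 -43.9 114.8] [ 0.0006 -0.0001 -0.0011] wf [ 1.9 -0.1  0.5]
t 10.5 move [ -0.6 -44.2 126.8] [ 0.0006 -0.0001 -0.0011] wf [ 1.9 -0.1  0.5]
```

Request:
arm_command(targets=[[0,-5,7.5,0,0,0,10],[0,-9,14,0,0,0,10],[0,-15,22.5,0,0,0,10],[0,-19.5,31,0,0,0,10],[0,-24.5,40,0,0,0,10],[0,-28.5,49,0,0,0,10],[0,-28.5,49,0,0,0,10],[0,-28.5,49,0,0,0,10]])

```text
clock: 11.3
ee_pos: [0.5031, 0.223, 0.1707]
ee_rot: [0.739, 0.674, -0.0, -0.0]
wrist_force: [-5.0, 0.9, 4.7]
finger_gap: 0.0098
finger_force: 2.9
```

Run:
```python
from h import *
from numpy import cos,sin
b=r.camera('side'); cv2.imwrite('pics/s7.png',b)
# expected crossbar pixels: +y end centre at th=.4 ; dark check
for th in(.35,.4,.45):
  q=proj('side',[jig(.065-.2*cos(th),y,.062+.2*sin(th)) for y in(.06,.075)]); print(th,q.round(1).tolist(),[int(b[int(round(v)),int(round(u))].sum()) for u,v in q])
# dark-blob near expected bar end
u,v=proj('side',jig(.065-.2*cos(.4),.066,.062+.2*sin(.4)))[0].round().astype(int)
m=(b.max(2)<55).astype(np.uint8); n,l,s,c=cv2.connectedComponentsWithStats(m[v-14:v+15,u-14:u+15]); print(u,v,s[1:],(c[1:]+[u-14,v-14]).round(1))
for th in(.4,.3,.2,.13,.06,0): goal(jig(.065-.2*cos(th),.025,.062+.2*sin(th)+.0062),JY+np.pi/2,0,.025)
```

```text
0.35 [[296.7, 291.7], [293.9, 297.1]] [255, 319]
0.4 [[295.0, 287.9], [292.0, 293.4]] [173, 463]
0.45 [[292.9, 284.1], [290.0, 289.5]] [178, 186]
294 290 [[14  0  9 11 58]
 [14 12  5  7  9]] [[298.3 280.8]
 [295.9 291.1]]
t 11.35 move [-0.6 -0.1 -0.1] [ 0.      0.0001 -0.0013] wf [-5.4  0.4  4.5]
t 11.35 move [-0.6 -7.  18.7] [ 0.      0.0001 -0.0013] wf [-5.4  0.4  4.5]
t 11.35 move [ -0.6 -11.9  38. ] [ 0.      0.0001 -0.0013] wf [-5.4  0.4  4.5]
t 11.35 move [ -0.6 -14.2  51.8] [ 0.      0.0001 -0.0013] wf [-5.4  0.4  4.5]
t 11.35 move [ -0.6 -15.6  65.8] [ 0.      0.0001 -0.0013] wf [-5.4  0.4  4.5]
t 11.35 move [ -0.6 -15.9  77.8] [ 0.      0.0001 -0.0013] wf [-5.4  0.4  4.5]
```

Request:
arm_command(targets=[[0,-2,0,0,0,0,10],[0,-5.5,9,0,0,0,10],[0,-9,18.5,0,0,0,10],[0,-11.5,28,0,0,0,10],[0,-14,38,0,0,0,10],[0,-14,38,0,0,0,10],[0,-14,38,0,0,0,10]])

```text
clock: 12.05
ee_pos: [0.4891, 0.2242, 0.1326]
ee_rot: [0.739, 0.674, -0.0, -0.0]
wrist_force: [-1.4, 0.8, 2.9]
finger_gap: 0.0098
finger_force: 0.9
```

Run:
```python
from h import *
from numpy import cos,sin
b=r.camera('side'); cv2.imwrite('pics/s8.png',b); print(r.read_state()['finger_gap'])
for th in(.2,.13,.06,0): goal(jig(.065-.2*cos(th),.025,.062+.2*sin(th)+.0062),JY+np.pi/2,0,.025)
```

```text
0.009626888054933705
t 12.1 move [-0.5  2.1 -0.1] [ 0.      0.0002 -0.0013] wf [-0.7  0.4  2.5]
t 12.1 move [-0.5 -0.2 13.8] [ 0.      0.0002 -0.0013] wf [-0.7  0.4  2.5]
t 12.1 move [-0.5 -1.6 27.7] [ 0.      0.0002 -0.0013] wf [-0.7  0.4  2.5]
t 12.1 move [-0.5 -1.9 39.7] [ 0.      0.0002 -0.0013] wf [-0.7  0.4  2.5]
```

Request:
arm_command(targets=[[0,-1.3,7,0,0,0,10],[0,-2.2,14,0,0,0,10],[0,-3,21,0,0,0,10],[0,-3.6,28,0,0,0,10],[0,-3.8,33,0,0,0,10],[0,-3.8,33,0,0,0,10],[0,-3.8,33,0,0,0,10]])

```text
clock: 12.8
ee_pos: [0.4854, 0.2247, 0.0996]
ee_rot: [0.739, 0.674, 0.0, 0.0]
wrist_force: [-0.7, 0.7, 6.2]
finger_gap: 0.0099
finger_force: 2.7
```

Request:
arm_command(targets=[[0,-0.1,2,0,0,0,10],[0,-0.1,4,0,0,0,10],[0,-0.1,5.5,0,0,0,10],[0,-0.1,5.5,0,0,0,10],[0,-0.1,5.5,0,0,0,10]])

```text
clock: 13.3
ee_pos: [0.4858, 0.2247, 0.0946]
ee_rot: [0.739, 0.674, 0.001, 0.0]
wrist_force: [-0.3, -0.6, 10.6]
finger_gap: 0.01
finger_force: 4.1
```

Run:
```python
from h import *
from numpy import cos,sin
b=r.camera('side'); cv2.imwrite('pics/s9.png',b); a=r.camera('top');cv2.imwrite('pics/t9.png',a); s=r.read_state();print(s['finger_gap'],s['ee_pos'],s['wrist_force'])
for th in(.0,-.05): goal(jig(.065-.2*cos(th),.025,.062+.2*sin(th)+.0062),JY+np.pi/2,0,.025)
for th in(.06,.03,0,-.03,-.06):
  print(th,[proj('side',jig(.065-d*cos(th),.045,.062+d*sin(th)))[0].round(1).tolist() for d in(.1,.15)], proj('side',jig(.065-.2*cos(th),.08,.062+.2*sin(th)))[0].round(1))
# lever: bright strip column profile along image near mid lever
q=proj('side',jig(.065-.13,.045,.062))[0].round().astype(int)
print(q, b[q[1]-12:q[1]+13,q[0]].sum(1))
q=proj('side',jig(-.135,.080,.062))[0].round().astype(int)
print(q);print(b[q[1]-9:q[1]+10,q[0]-9:q[0]+10].sum(2))
```

```text
0.010150631346553824 [0.48578246 0.22470233 0.09458869] [-0.64013275 -0.50800851  8.94281128]
t 13.4 move [-0.7  1.6  1.4] [ 0.0015 -0.0005 -0.0013] wf [-0.6 -0.5  8.9]
t 13.4 move [-0.7  1.8 11.4] [ 0.0015 -0.0005 -0.0013] wf [-0.6 -0.5  8.9]
0.06 [[260.2, 295.4], [282.3, 301.1]] [298.6 319.6]
0.03 [[260.4, 296.4], [282.4, 302.6]] [298.8 321.5]
0 [[260.5, 297.3], [282.5, 304.0]] [298.8 323.4]
-0.03 [[260.5, 298.3], [282.5, 305.4]] [298.8 325.3]
-0.06 [[260.5, 299.2], [282.4, 306.8]] [298.6 327.1]
[274 301] [329 344 346 335 337 332 338 404 542 577 582 587 569 466 350 309 225 188
 234 339 413 427 445 442 443]
[299 323]
[[234 236 250 238 234 236 240 243 234 185 171 175 170 172 159 146 143 158
  214]
 [231 231 239 232 223 230 237 248 218 175 161 175 183 180 167 155 149 190
  222]
 [238 235 240 229 228 232 232 228 194 172 168 173 173 159 160 135 215 324
  243]
 [230 246 245 227 228 230 237 211 171 178 166 177 170 153 149 180 319 403
  352]
 [225 248 237 231 238 236 234 184 154 179 169 168 185 148 134 226 394 400
  402]
 [237 240 240 234 233 241 203 180 183 169 158 149 150 150 155 291 419
[... 365 characters left out ...]
 285 311 325 327 265 256 378 432 422 317 233
  215]
 [238 225 239 246 246 233 234 257 274 271 285 225 254 322 416 435 379 255
  211]
 [244 245 232 236 244 232 242 231 239 248 258 248 236 236 300 304 320 380
  235]
 [230 227 232 227 235 235 255 244 243 244 232 228 232 217 238 235 241 299
  234]
 [226 218 224 252 234 237 238 231 224 243 259 269 235 232 226 231 242 233
  220]
 [252 220 271 399 288 264 254 264 261 362 390 423 262 226 230 235 231 225
  231]
 [403 308 403 437 422 420 415 411 290 272 273 303 228 241 232 235 219 234
  226]
 [433 422 425 428 427 418 426 421 406 416 417 412 275 258 227 234 239 219
  220]
 [455 443 452 444 440 424 415 419 421 426 420 431 420 420 264 223 224 234
  221]]
```

The crossbar is within about 2 mm of level by tip height, end-cap position and force (about 9 to 10 N). I make a final 1 mm trim, then hold.

Request:
arm_command(targets=[[0,0.5,1,0,0,0,10],[0,0.5,1,0,0,0,10],[0,0.5,1,0,0,0,10],[0,0.5,1,0,0,0,10],[0,0.5,1,0,0,0,10]])

```text
clock: 13.9
ee_pos: [0.4865, 0.2247, 0.0937]
ee_rot: [0.739, 0.674, 0.001, 0.001]
wrist_force: [1.9, 0.3, 10.1]
finger_gap: 0.0101
finger_force: 4.2
```

Run:
```python
from h import *
b=r.camera('side');s=r.read_state();print(s['finger_gap'],s['ee_pos']-[0,0,.025],s['wrist_force'])
w=b[315:328,294:307].sum(2).astype(float); yy,xx=np.mgrid[315:328,294:307]
# bright cap centroid (left of bar)
m=(w>270)&(xx<=304)&(yy<=326)&(xx+ (yy-320)*.0<=303); n,l,st,c=cv2.connectedComponentsWithStats(m.astype(np.uint8)); print(st[1:],c[1:]+[294,315])
# lever slope: bright lever side/top rows at several columns
for d in(.08,.11,.14,.17):
  q=proj('side',jig(.065-d,.045,.067))[0]; u=int(round(q[0])); v=int(round(q[1])); col=b[v-8:v+9,u].sum(1).astype(float); k=col>480; print(d,q.round(1),(np.arange(v-8,v+9)[k]).tolist())
```

```text
0.009993637469328822 [0.48646055 0.22466849 0.0687075 ] [ 1.45321029 -0.09442093 10.18742322]
[[ 3  6  5  5 21]
 [ 9  8  1  3  3]] [[298.80952381 322.85714286]
 [303.         324.        ]]
0.08 [251.7 293.1] [291, 292, 293, 294, 295]
0.11 [264.7 297.1] [294, 295, 296, 297, 298, 299]
0.14 [278.  301.1] []
0.17 [291.4 305.1] [302]
```

Request:
arm_command(targets=[[0,0,0.3,0,0,0,10],[0,0,0.3,0,0,0,10],[0,0,0.3,0,0,0,10],[0,0,0.3,0,0,0,10],[0,0,0.3,0,0,0,10],[0,0,0.3,0,0,0,10],[0,0,0.3,0,0,0,10],[0,0,0.3,0,0,0,10],[0,0,0.3,0,0,0,10],[0,0,0.3,0,0,0,10],[0,0,0.3,0,0,0,10],[0,0,0.3,0,0,0,10]])

```text
clock: 15.15
ee_pos: [0.4865, 0.2247, 0.0935]
ee_rot: [0.739, 0.674, 0.001, 0.001]
wrist_force: [0.5, -0.1, 10.7]
finger_gap: 0.0101
finger_force: 4.5
```

Request:
arm_command(targets=[[0,0,0,0,0,0,10],[0,0,0,0,0,0,10],[0,0,0,0,0,0,10],[0,0,0,0,0,0,10],[0,0,0,0,0,0,10],[0,0,0,0,0,0,10],[0,0,0,0,0,0,10],[0,0,0,0,0,0,10],[0,0,0,0,0,0,10],[0,0,0,0,0,0,10],[0,0,0,0,0,0,10],[0,0,0,0,0,0,10]])

```text
clock: 16.35
ee_pos: [0.4865, 0.2247, 0.0935]
ee_rot: [0.739, 0.674, 0.001, 0.001]
wrist_force: [0.2, -0.5, 11.4]
finger_gap: 0.0097
finger_force: 4.5
```

Request:
arm_command(targets=[[0,0,0,0,0,0,10],[0,0,0,0,0,0,10],[0,0,0,0,0,0,10],[0,0,0,0,0,0,10],[0,0,0,0,0,0,10],[0,0,0,0,0,0,10],[0,0,0,0,0,0,10],[0,0,0,0,0,0,10],[0,0,0,0,0,0,10],[0,0,0,0,0,0,10],[0,0,0,0,0,0,10],[0,0,0,0,0,0,10]])

```text
clock: 17.55
ee_pos: [0.4865, 0.2247, 0.0935]
ee_rot: [0.739, 0.674, 0.001, 0.001]
wrist_force: [1.1, -1.1, 11.1]
finger_gap: 0.0097
finger_force: 4.5
```

Request:
arm_command(targets=[[0,0,0,0,0,0,10],[0,0,0,0,0,0,10],[0,0,0,0,0,0,10],[0,0,0,0,0,0,10],[0,0,0,0,0,0,10]])

```text
clock: 18.05
ee_pos: [0.4865, 0.2247, 0.0935]
ee_rot: [0.739, 0.674, 0.001, 0.001]
wrist_force: [1.2, -0.5, 11.1]
finger_gap: 0.0098
finger_force: 4.5
```

Run:
```python
from h import *
b=r.camera('side');s=r.read_state();print(s['clock'],s['finger_gap'],s['ee_pos']-[0,0,.025],s['wrist_force'])
for d in(.08,.11):
  q=proj('side',jig(.065-d,.045,.067))[0]; u,v=q.round().astype(int); k=b[v-8:v+9,u].sum(1)>480; print(d,q.round(1),np.arange(v-8,v+9)[k].mean())
print(r.hand_in())
```

```text
18.1 0.010014287454209183 [0.4864925  0.22467547 0.06849112] [ 0.44419288 -0.11882828 10.54346607]
0.08 [251.7 293.1] 293.0
0.11 [264.7 297.1] 297.0
the job is handed in; nothing more can be done
None
```

I laid the strip in the nest and let it go, then pushed the lever level by its crossbar, held it over 4 s, and handed in at 18.1 s still holding; the result isn't known, and that the strip is flat and the other pieces undisturbed was not checked in a final picture.

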